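# Clamp and level a gel-casting tray

## Robot

A 6-joint arm with a two-finger parallel gripper is mounted at the origin on the work surface. World frame = base frame: x ahead of the robot, y to its left, z up, the work surface at z = 0. Lengths are in m, angles in degrees, forces in N, time in s.
With the tool pointing down it reaches from about 0.25 to 0.85 m from the base axis. Payload 12.5 kg.
Tool frame: the origin (TCP) lies at the very end of the fingers, on their centre line; the grasp point (between the pads) lies 19 mm behind it (robot.grip_point_offset is the distance from the TCP to the grasp point, in m); z points along the fingers, x is the direction in which the jaws open and shut, and the axes are right-handed (so a half turn about z gives the same grasp; the last joint's range is limited). The gripper opens to 93 mm and grips with 3 to 60 N. Pads are 15 mm wide; open, the fingers measure 128 mm over their backs; the gripper's body (75 mm by 188 mm) begins 65 mm behind the grasp point.
Start: joints at [59.267, 20.094, 94.641, -0, 65.266, -4.847], TCP at [0.24, 0.495, 0.219] pointing down, gripper open.
Joint ranges: [-157.81, 157.81], [-45, 120.19], [0.68, 151.7], [-89.99, 269.99], [4.06, 180], [-164.3, 164.3]. Speed limits (degrees/s): [127.2, 127.2, 159.86, 180, 180, 180].

## Interface

Orientations are given as a 3x3 rotation matrix whose columns are the frame's x, y, z axes.
In Python, from station import robot gives the robot as it stands.
- The arm moves only by the tool send_rows, never from a script. Its argument "commands" is a list of rows, each a list of 5 numbers: the shift along the tool's x, y, z in cm, then the turn about the tool's z in degrees, then the closure, from -1 (fully open) to 1 (shut). A call has 1 to 12 rows; each row shifts and turns the commanded pose from where the row before left it, along the tool's axes as they then stand; what a row does not reach is not made up. A row lasts 1/12 s, in which the tool goes at most 41.7 mm and 7.16 degrees, less where a joint would pass 70% of its speed; a pose out of reach is approached as far as the arm can. A call is refused whole if a number of a shift passes 4.17 or a number of a turn 7.16, either way. A call with a gripper value outside its range is refused whole. The fingers move at their own pace and stop on an object; the grip force is fixed at half the most. Time passes only in rows, so rows that do not move let the fingers close. It gives the time, the measured TCP pose, the force and the opening at its end, in the units of the state.
- robot.observe(): the state, without advancing time (a new reading comes with each control period).
- robot.read_camera(name): name is "side" or "top"; returns the picture (420x560x3 uint8, red, green, blue); there is no depth.
- robot.camera_model(name): a dict with "fx", "fy", "cx", "cy" (pixels), "k1" (the pictures are not rectified: a ray, as slopes to the right and down, at radius r is drawn at 1 + k1 r^2 times it, then the intrinsics apply), "xyz" and "orientation" of the camera in the world. Camera axes: x right, y down, z forward; pixel columns grow to the right and rows downward; lengths in m; the calibration is good to about 2 mm. A picture is of the moment at which its call begins. camera_model takes no time and is no camera call.
- robot.sign_off(): hands the job in, once; it reports no verdict.
The state is a dict: "clock": time; "q": joint angles; "qd": joint speeds; "tau": joint torques, N m; "tcp_pos": TCP position; "eef_rot": TCP orientation; "ft_force": force on the tool from outside, world axes, zero at the start; "moment": the same for the moment, N m; "opening": finger opening in m.
Only numpy, scipy, OpenCV 4.12 (cv2) and the standard library are available. Lean on these libraries where they do the work, as an engineer would, in place of code of your own. Each camera call takes 0.05 s, during which the arm holds its last target. There are 200 camera calls.

## Task

Get the gel caster ready for pouring: crank its moving end wall up tight against the clear tray, then stand the pocket spirit level on the tray's floor, lengthwise from the crank end to the knob end, and press it down to seat it. Let go of it and turn the levelling-foot knob until the bubble lies between its two lines, then finish with the fingers pressing the level firmly down onto the tray: stay there, still pressing, with the bubble still between the lines and the clamp still tight. Leave the glassware and the other things on the bench where they are.

Things in the scene. Friction and masses are not known exactly. Their poses are not given: they have to be found in the camera images.
- caster: White gel caster fixed on the bench, 150 (x) by 317 mm (y) plus crank. Origin: on the bench; +y runs from crank end to knob end. Plate top 45 mm above the bench, on two fixed feet at y -100 and the levelling screw at y +160; the knob end starts under 2 mm too low. Fixed end wall: inner face at y +85. Moving end wall on the crank side. Both walls reach 81 mm above the bench.
- tray: Clear acrylic gel tray, 100 (x) by 150 mm (y), lying loose on the caster's plate between the end walls with some mm of play, ends open, 0.18 kg. Origin: centre of the underside; axes near the caster's. Floor 6 mm thick; side walls along the long sides, 22 mm tall, 90 mm apart inside. Clamped, its origin lies at caster y +10 mm.
- crank_grip (a point): Middle of the crank's black handle: a free-spinning sleeve, 12 mm thick, 40 mm long, parallel to caster y, standing out from the crank arm towards caster -y. It runs on a circle of 32 mm radius about the crank axis, and starts at different angles. Turning takes about 0.05 Nm; the screw stays where it is left.
- crank_axis (a point): Point on the crank's axis (parallel to caster y) level with the handle's middle, 61 mm above the bench. Closing is clockwise for someone at the crank end facing the caster: at the top of its circle the handle goes towards caster +x, then down. The wall moves 8 mm a turn, up to a hard stop where the seal is squeezed 3.5 mm on the tray.
- seal: Black rubber seal on the moving end wall, facing the tray: 112 mm wide, 30 mm tall, springy (4 N per mm of squeeze, sinking into the wall). Origin: middle of the width, in its face, 35 mm above the bench. It touches the clamped tray at caster y -65 mm and starts 3.6 to 7.5 mm short of that.
- wall (a joint): How far the moving end wall has advanced, m: 0.0025 to 0.0064 at the start. Its seal begins to squeeze the clamped tray at 0.010; from 0.012 on it is tight; hard stop at 0.0135.
- level: Aluminium pocket spirit level with black ends, standing on its base: 130 mm long (x), 22 wide (y), 40 tall, 0.25 kg. Origin: centre of the underside; z up. The vial lies in a 36 mm long open recess in the middle of the top; the end blocks either side of it (from 18 to 63 mm off the middle) have flat tops, 40 mm above the base, for the two fingertips to press on together.
- vial (a point): Middle of the level's vial, 34 mm above its base: a yellow-green tube 36 mm long along the level's x with two black rings 16 mm apart and a pale bubble 10 mm long.
- bubble (a joint): Bubble's place along the level's x from the middle of the vial, m. It goes to the higher end, 1.25 mm per mrad of slope, at most 0.0125; within 0.0025 either way it lies between the rings. It settles in about a second.
- knob_grip (a point): Middle of the black ribbed levelling knob, on its upright axis, 75 mm above the bench; 36 mm in diameter, 22 mm tall. Turned clockwise seen from above it lifts the knob end, 4 mm a turn: with the level lengthwise the bubble moves 3 mm per radian towards the knob. Takes about 0.06 Nm and stays where it is left.
- comb: White gel comb, bystander, 125 mm by 33 mm and 14 mm high, lying on the bench. Origin: under its bar.
- flask: Conical glass flask, bystander, 84 mm wide, 116 mm tall. Origin: centre of its underside.
- beaker: Glass beaker, bystander, 68 mm wide, 85 mm tall. Origin: centre of its underside.
- washbottle: White plastic bottle, bystander, 68 mm wide, 170 mm tall. Origin: centre of its underside.
- cylinder: Slim glass measuring cylinder on a foot, bystander, 60 mm wide, 188 mm tall. Origin: centre of its underside.
- tipbox: Grey box with a clear lid, bystander, 82 by 120 by 74 mm. Origin: centre of its underside.
- marker: Black marker pen, bystander, 130 mm long, 16 mm thick, lying on the bench. Origin: under its middle.
Things that resemble listed ones, but are neither listed nor needed, are in the scene too. There is more than one size of the level; the one meant has the size given above.

How it is judged (in metres and radians):
On the way, in this order (a step that is already met when the one before it is completed fails the run):
1. the moving end wall is cranked tight: its seal presses on the tray with more than 5 N (contact force between tray and seal above 5 N), for 0.2 s.
2. the level stands on the tray's floor, lengthwise, and is pressed down (more than 4 N on the tray) with the fingers touching it (z of level in the frame of tray below 0.009 m and angle between level's own z axis and vertical below 0.06 rad and angle between the x axis of level and the y axis of caster, either way round below 0.15 rad and y of level in the frame of tray between -0.03 and 0.03 m and x of level in the frame of tray between -0.036 and 0.036 m and contact force between level and tray above 4 N and contact force between the fingers and level above 1 N), for 0.1 s.
3. with the level standing free on the tray, untouched, the bubble lies between its lines (z of level in the frame of tray below 0.009 m and angle between level's own z axis and vertical below 0.06 rad and angle between the x axis of level and the y axis of caster, either way round below 0.15 rad and y of level in the frame of tray between -0.03 and 0.03 m and x of level in the frame of tray between -0.036 and 0.036 m and value of joint bubble between -0.0025 and 0.0025 m and contact force between each of the arm, the fingers and level below 0.1 N), for 0.4 s.
At the end, for the whole second after the job is handed in: Still pressing: fingers on the level with over 3 N, level on the tray with over 5.2 N (it weighs 2.5 N), at rest, flat on the tray's floor, lengthwise within 0.15 rad; bubble within 2.5 mm of the middle; seal still presses on the tray with over 5 N (z of level in the frame of tray below 0.009 m and angle between level's own z axis and vertical below 0.06 rad and angle between the x axis of level and the y axis of caster, either way round below 0.15 rad and y of level in the frame of tray between -0.03 and 0.03 m and x of level in the frame of tray between -0.036 and 0.036 m and value of joint bubble between -0.0025 and 0.0025 m and contact force between tray and seal above 5 N and contact force between the fingers and level above 3 N and contact force between level and tray above 5.2 N and linear speed of level below 0.01 m/s); the arm keeps its last pose, push and grip.
It fails at once if a bystander (comb, flask, beaker, bottle, measuring cylinder, tip box or marker) is moved by more than 30 mm (distance of any of flask, beaker, washbottle, cylinder, comb, tipbox, marker from where it was at the start of the episode above 0.03 m).
It fails at once if a flask, beaker, bottle or measuring cylinder is tipped (angle between any of flask, beaker, washbottle, cylinder's own z axis and vertical above 0.4 rad).
It also fails if it takes over 72 s, if anything falls off the work surface, if the arm or the gripper's body presses on something with over 40 N, if the wrist force passes 120 N, or if a joint passes its speed limit or range.

## Working session

There is one attempt and no reset: what is moved stays moved. The work goes in short steps, Python scripts to look and compute and a tool call to move; the robot and the scene stay as the last step left them, time stands still between calls to the robot, and variables do not carry over. Pictures are saved under pics/ and viewed, about 8 in all and at most 12, crops included, and the job is handed in when it is done.

Besides the shell and the picture viewer there is one more tool, called after "Call:" as name([rows], argument=value, ...), one row to a line, values as JSON. send_rows: Moves the arm, as the interface text tells. Its arguments: {"type":"object","properties":{"commands":{"type":"array"}},"required":["commands"]}

```bash
mkdir -p pics; ls
cat > h.py <<'E'
import numpy as np, cv2
from station import robot
def snap(n,f=None,crop=None,scale=1):
    im=robot.read_camera(n)
    if f:
        o=im if crop is None else im[crop[1]:crop[3],crop[0]:crop[2]]
        o=cv2.resize(o,None,fx=scale,fy=scale,interpolation=cv2.INTER_CUBIC)
        cv2.imwrite('pics/'+f,o[:,:,::-1])
    return im
def ray(n,u,v):
    m=robot.camera_model(n); d=np.array([(u-m['cx'])/m['fx'],(v-m['cy'])/m['fy']]); s=d.copy()
    for _ in range(20): s=d/(1+m['k1']*(s@s))
    R=np.array(m['orientation']); return np.array(m['xyz']),R@np.array([s[0],s[1],1])
def onz(n,u,v,z):
    o,d=ray(n,u,v); return o+d*(z-o[2])/d[2]
def proj(n,p):
    m=robot.camera_model(n); c=np.array(m['orientation']).T@(np.array(p)-m['xyz']); s=c[:2]/c[2]; s=s*(1+m['k1']*(s@s))
    return np.array([s[0]*m['fx']+m['cx'],s[1]*m['fy']+m['cy']])
def tri(a,pa,b,pb):
    o1,d1=ray(a,*pa);o2,d2=ray(b,*pb)
    t=np.linalg.lstsq(np.c_[d1,-d2],o2-o1,rcond=None)[0]
    p,q=o1+d1*t[0],o2+d2*t[1]; return (p+q)/2,np.linalg.norm(p-q)
E
python3 - <<'E'
from h import *
for n in('top','side'):
    snap(n,n+'0.png',scale=1.42); print(robot.camera_model(n))
print(robot.observe())
E
```

```text
pics
{'fx': 405.6842532665385, 'fy': 405.6842532665385, 'cx': 278.34326339368494, 'cy': 214.0025971657415, 'k1': -0.08456448089097697, 'xyz': array([0.32707924, 0.00428498, 1.07509745]), 'orientation': array([[-0.02045598, -0.98046876,  0.1956082 ],
       [-0.99978701,  0.01952524, -0.00668548],
       [ 0.00273561, -0.1957033 , -0.98065934]])}
{'fx': 462.35961131076937, 'fy': 462.35961131076937, 'cx': 274.22587048060706, 'cy': 209.63992767861473, 'k1': -0.01049530246025265, 'xyz': array([ 0.24747065, -0.7637456 ,  1.05649027]), 'orientation': array([[ 0.93044885, -0.2825749 ,  0.23327315],
       [-0.36641196, -0.71285365,  0.59798156],
       [-0.00268496, -0.64186532, -0.76681269]])}
{'clock': 0.1, 'q': array([ 5.92665333e+01,  2.01204684e+01,  9.46713213e+01, -6.32544640e-04,
        6.52656344e+01, -4.84837564e+00]), 'qd': array([ 0.03818989,  0.05221233, -0.08703982, -0.07153745,  0.02206908,
       -0.00165542]), 'tau': array([ 1.65384881e-03, -4.98031712e+01, -2.85710031e+01,  7.00639863e-02,
        2.37989734e-02, -1.70949079e-06]), 'tcp_pos': array([0.23995069, 0.49457041, 0.21817575]), 'eef_rot': array([[ 4.36563288e-01,  8.99673409e-01, -5.03570162e-04],
       [ 8.99672994e-01, -4.36563572e-01, -8.66602333e-04],
       [-9.99499464e-04, -7.47217121e-05, -9.99999498e-01]]), 'ft_force': array([ 0.08422545,  0.71938271, -0.1741704 ]), 'moment': array([-0.02468907, -0.0073534 ,  0.02684301]), 'opening': 0.0926284746408845}
```

View pics/top0.png

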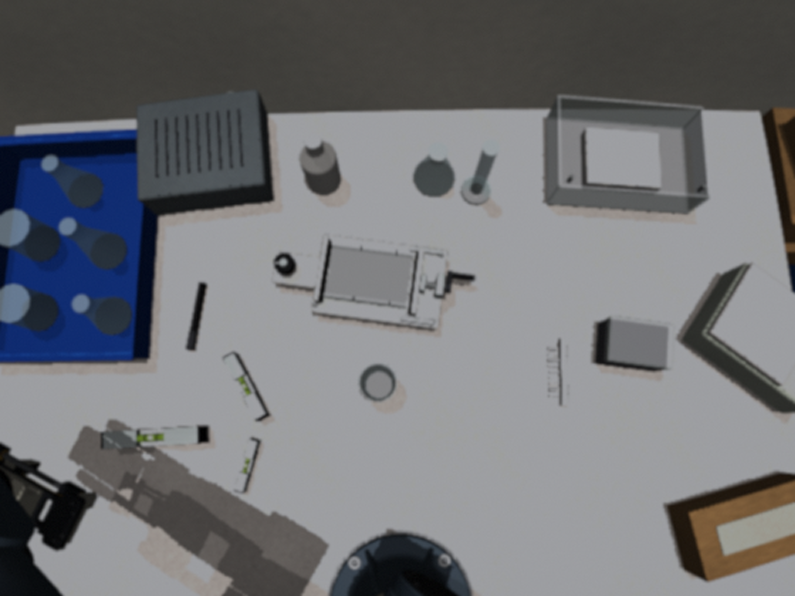

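View pics/side0.png

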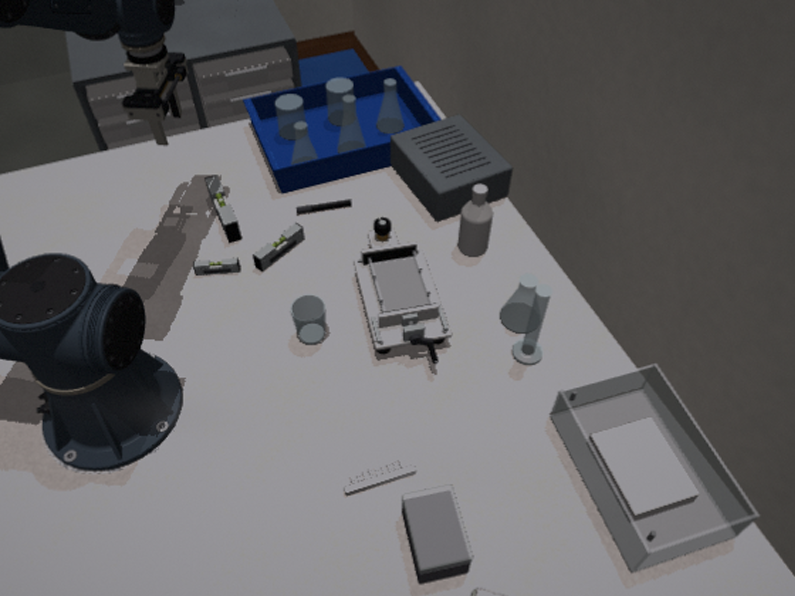

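Run:
```python
from h import *
k=1.42
for nm,a,b in(('A',(101,440),(209,434)),('B',(228,354),(265,417)),('C',(255,440),(241,491))):
    p=onz('top',a[0]/k,a[1]/k,.04);q=onz('top',b[0]/k,b[1]/k,.04);print(nm,p,q,np.linalg.norm(p-q))
t=robot.read_camera('top');s=robot.read_camera('side')
f=lambda im,x,y,w,h,W,H:cv2.resize(im[y:y+h,x:x+w],(W,H),interpolation=cv2.INTER_CUBIC)
c1=f(t,185,155,155,85,775,425)
# gamma brighten
cv2.imwrite('pics/c1.png',c1[:,:,::-1])
c2=np.hstack([f(t,60,240,135,115,405,345),f(s,130,115,95,82,400,345)])
c3=f(s,240,145,90,120,450,600)
c2=np.vstack([c2[:, :800],np.zeros((1,c2[:, :800].shape[1],3),np.uint8)])
cv2.imwrite('pics/c2.png',c2[:,:,::-1]);cv2.imwrite('pics/c3.png',c3[:,:,::-1])
```

```text
A [0.29483931 0.5306834  0.04      ] [0.3047118  0.33250515 0.04      ] 0.19842400505696003
B [0.44692071 0.30238784 0.04      ] [0.33342365 0.23259342 0.04      ] 0.1332397946832526
C [0.29349624 0.24977785 0.04      ] [0.20605099 0.27312138 0.04      ] 0.09050741353493329
```

View pics/c1.png

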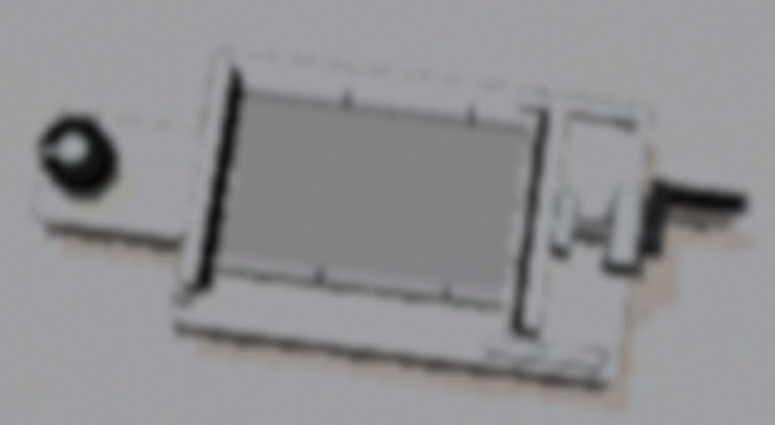

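View pics/c2.png

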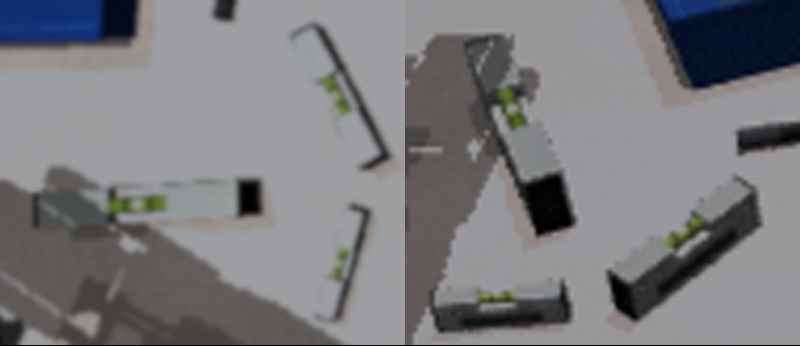

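View pics/c3.png

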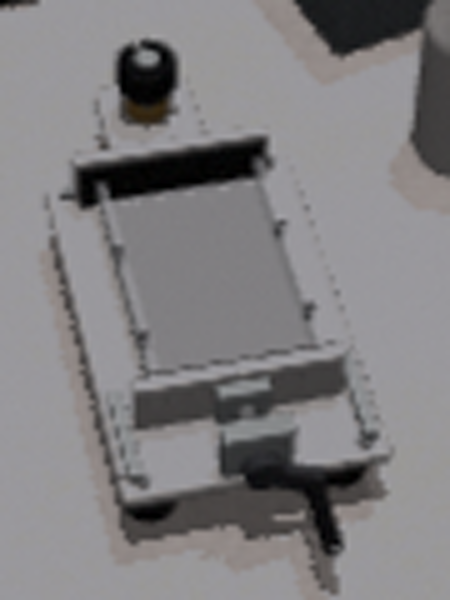

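Run:
```python
from h import *
T=lambda u,v:(185+u/5,155+v/5)
S=lambda u,v:(240+u/5,145+v/5)
print('hout',tri('top',T(742,203),'side',S(333,547)))
print('hin',tri('top',T(668,195),'side',S(320,488)))
print('knob tri',tri('top',T(80,157),'side',S(147,72)), onz('top',*T(80,157),.078),onz('side',*S(147,72),.078))
C={k:onz('top',*T(*p),.045)for k,p in dict(fl=(220,50),fr=(650,105),nl=(178,322),nr=(608,378)).items()};print(C)
for a,b in(('fl','fr'),('nl','nr'),('fl','nl'),('fr','nr')):
    d=C[a]-C[b];print(a,b,np.linalg.norm(d),np.degrees(np.arctan2(d[1],d[0])))
print('fixed wall top outer?',onz('top',*T(225,52),.081),onz('top',*T(188,290),.081))
print('hub',onz('top',*T(655,240),.061))
# vials by green
for n,b in(('top',(155,245,195,300)),('side',(175,150,225,190))):
    im=robot.read_camera(n).astype(int); m=(im[:,:,1]-im[:,:,2]>40); m2=np.zeros_like(m);m2[b[1]:b[3],b[0]:b[2]]=m[b[1]:b[3],b[0]:b[2]]
    v,u=np.nonzero(m2);print(n,len(u),u.mean(),v.mean(),onz(n,u.mean(),v.mean(),.034))
```

```text
hout (array([ 0.57920238, -0.14822149,  0.04248168]), np.float64(0.0004261177889519333))
hin (array([ 0.58662693, -0.10987696,  0.04131737]), np.float64(0.003635255871333872))
knob tri (array([0.60436488, 0.19380042, 0.07371216]), np.float64(0.003062486441887735)) [0.60160602 0.19308572 0.078     ] [0.60441251 0.18981852 0.078     ]
{'fl': array([0.6680041 , 0.12572634, 0.045     ]), 'fr': array([ 0.6330239, -0.1017018,  0.045    ]), 'nl': array([0.52129257, 0.14683885, 0.045     ]), 'nr': array([ 0.48761244, -0.0744583 ,  0.045     ])}
fl fr 0.2301025259343615 81.25598962039419
nl nr 0.22384543626106904 81.34632674925096
fl nl 0.14822284252424137 -8.188926737460225
fr nr 0.14794153948090843 -10.611605567195578
fixed wall top outer? [0.65495712 0.11890543 0.081     ] [0.53070441 0.13695574 0.081     ]
hub [ 0.55621252 -0.09981075  0.061     ]
top 20 171.75 271.3 [0.39050026 0.27332802 0.034     ]
side 13 196.3846153846154 169.3846153846154 [0.39308721 0.27504401 0.034     ]
```

Run:
```python
from h import *
k=1.42
for nm,t,s in(('cyl',(476,192),(527,352)),('flask',(433,180),(521,322)),('bottle',(323,182),(476,243)),('beaker',(379,390),(312,332))):
    print(nm,onz('top',t[0]/k,t[1]/k,0),onz('side',s[0]/k,s[1]/k,0))
```

```text
cyl [ 0.76540119 -0.16841767  0.        ] [ 0.7689453  -0.16867605  0.        ]
flask [ 0.79234227 -0.08361341  0.        ] [ 0.79417346 -0.09857498  0.        ]
bottle [0.79254731 0.13612899 0.        ] [0.80936478 0.13782161 0.        ]
beaker [0.37958457 0.03035472 0.        ] [0.39113649 0.0337601  0.        ]
```

Call:
send_rows([
  [0, 0, 0, 7, -1],
  [0, 0, 0, 7, -1],
  [0, 0, 0, 7, -1],
  [0, 0, 0, 7, -1],
  [0, 0, 0, 7, -1],
  [0, 0, 0, 7, -1],
  [0, 0, 0, 7, -1],
  [0, 0, 0, 7, -1],
  [0, 0, 0, 7, -1],
  [0, 0, 0, 7, -1],
  [0, 0, 0, 3, -0.2],
])

```text
clock: 1.22
tcp_pos: [0.2401, 0.4948, 0.2186]
eef_rot: [[0.987, -0.161, -0.0], [-0.161, -0.987, -0.0], [-0.0, 0.0, -1.0]]
ft_force: [0.0, -0.6, -0.4]
opening: 0.0896
```

Call:
send_rows([
  [2.4, 3.1, 0, 0, -0.2],
  [2.4, 3.1, 0, 0, -0.2],
  [2.4, 3.1, 0, 0, -0.2],
  [2.4, 3.1, 0, 0, -0.2],
  [2.4, 3.1, 0, 0, -0.2],
  [2.4, 3.1, 0, 0, -0.2],
  [2.4, 3.1, 0, 0, -0.2],
  [2.4, 3.1, 0, 0, -0.2],
  [2.4, 3.1, 0, 0, -0.2],
])

```text
clock: 1.97
tcp_pos: [0.4109, 0.184, 0.2188]
eef_rot: [[0.988, -0.154, 0.0], [-0.154, -0.988, 0.0], [0.0, -0.0, -1.0]]
ft_force: [0.4, 1.0, 0.0]
opening: 0.0558
```

Call:
send_rows([
  [2.4, 3.1, 0, 0, -0.2],
  [2.4, 3.1, 0, 0, -0.2],
  [2.4, 3.1, 0, 0, -0.2],
  [2.4, 3.1, 0, 0, -0.2],
  [2.4, 3.1, 0, 0, -0.2],
  [2.4, 3.1, 0, 0, -0.2],
  [2.4, 3.1, 0, 0, -0.2],
  [2.4, 3.1, 0, 0, -0.2],
  [2.4, 3.1, 0, 0, -0.2],
  [0, 0, 4, 0, -0.2],
  [0, 0, 4, 0, -0.2],
  [0, 0, 0, 0, -0.2],
])

```text
clock: 2.97
tcp_pos: [0.5771, -0.1228, 0.1317]
eef_rot: [[0.988, -0.156, -0.011], [-0.156, -0.988, 0.003], [-0.011, -0.001, -1.0]]
ft_force: [-1.5, 0.8, -0.7]
opening: 0.0558
```

Call:
send_rows([
  [0.7, 0.6, 2, 0, -0.2],
  [0, 0, 3, 0, -0.2],
  [0, 0, 3, 0, -0.2],
  [0, 0, 2, 0, -0.2],
  [0, 0, 0.9, 0, -0.2],
  [0, 0, 0, 0, 1],
  [0, 0, 0, 0, 1],
  [0, 0, 0, 0, 1],
  [0, 0, 0, 0, 1],
  [0, 0, 0, 0, 1],
  [0, 0, 0, 0, 1],
])

```text
clock: 3.88
tcp_pos: [0.5866, -0.1302, 0.0303]
eef_rot: [[0.988, -0.154, -0.0], [-0.154, -0.988, -0.0], [-0.0, 0.0, -1.0]]
ft_force: [-7.0, 0.5, 1.4]
opening: 0.0201
```

Run:
```python
from h import *
o=robot.observe();print(o['tcp_pos'],o['ft_force'],o['opening'])
p=o['tcp_pos']+[0,0,.019]-np.array([.5785,.034,0]);print(p@[.988,-.153,0],p@[.153,.988,0],p[2])
snap('side','g1.png',(270,190,360,280),6)
```

```text
[ 0.58661202 -0.13020819  0.03034887] [-6.98096619  0.50347447  1.43498833] 0.02007724155525025
0.03313853157296513 -0.1609965472665245 0.049348865313850056
```

View pics/g1.png

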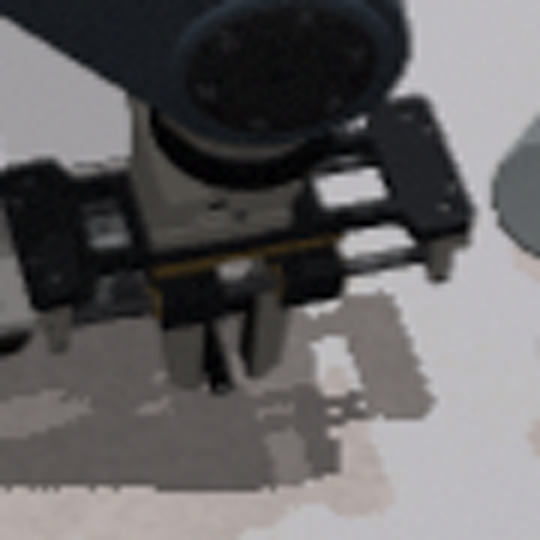

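Call:
send_rows([
  [0, 0, 0.3, 0, 1],
  [0, 0, 0.3, 0, 1],
  [0, 0, 0, 0, 1],
  [0, 0, 0, 0, 1],
  [0, 0, 0, 0, 1],
])

```text
clock: 4.35
tcp_pos: [0.5826, -0.1294, 0.0227]
eef_rot: [[0.988, -0.154, -0.01], [-0.154, -0.988, 0.002], [-0.01, -0.001, -1.0]]
ft_force: [-18.3, 1.2, 6.8]
opening: 0.0109
```

Run:
```python
import numpy as np
t=np.radians(118+20*np.arange(0,25)); x=np.round(3.2*np.sin(t),2); d=np.round(-3.2*np.cos(t),2)
for i in range(24): print(118+20*(i+1),[round(x[i+1]-x[i],2),0,round(d[i+1]-d[i],2),0,1],end=', ')
```

```text
138 [np.float64(-0.69), 0, np.float64(0.88), 0, 1], 158 [np.float64(-0.94), 0, np.float64(0.59), 0, 1], 178 [np.float64(-1.09), 0, np.float64(0.23), 0, 1], 198 [np.float64(-1.1), 0, np.float64(-0.16), 0, 1], 218 [np.float64(-0.98), 0, np.float64(-0.52), 0, 1], 238 [np.float64(-0.74), 0, np.float64(-0.82), 0, 1], 258 [np.float64(-0.42), 0, np.float64(-1.03), 0, 1], 278 [np.float64(-0.04), 0, np.float64(-1.12), 0, 1], 298 [np.float64(0.34), 0, np.float64(-1.05), 0, 1], 318 [np.float64(0.69), 0, np.float64(-0.88), 0, 1], 338 [np.float64(0.94), 0, np.float64(-0.59), 0, 1], 358 [np.float64(1.09), 0, np.float64(-0.23), 0, 1], 378 [np.float64(1.1), 0, np.float64(0.16), 0, 1], 398 [np.float64(0.98), 0, np.float64(0.52), 0, 1], 418 [np.float64(0.74), 0, np.float64(0.82), 0, 1], 438 [np.float64(0.42), 0, np.float64(1.03), 0, 1], 458 [np.float64(0.04), 0, np.float64(1.12), 0, 1], 478 [np.float64(-0.34), 0, np.float64(1.05), 0, 1], 498 [np.float64(-0.69), 0, np.float64(0.88), 0, 1], 518 [np.float64(-0.94), 0, np.float64(0.59), 0, 1], 538 [np.float64(-1.09), 0, np.float64(0.23), 0, 1], 558 [np.float64(-1.1), 0, np.float64(-0.16), 0, 1], 578 [np.float64(-0.98), 0, np.float64(-0.52), 0, 1], 598 [np.float64(-0.74), 0, np.float64(-0.82), 0, 1],
```

Call:
send_rows([
  [-0.3, 0, 0, 0, 1],
  [-0.7, 0, 0.8, 0, 1],
  [-0.95, 0, 0.55, 0, 1],
  [-1.1, 0, 0.2, 0, 1],
  [-1.1, 0, -0.15, 0, 1],
  [-0.95, 0, -0.5, 0, 1],
  [0, 0, 0, 0, 1],
])

```text
clock: 4.93
tcp_pos: [0.5337, -0.122, 0.0144]
eef_rot: [[0.988, -0.154, -0.004], [-0.154, -0.988, 0.001], [-0.004, -0.0, -1.0]]
ft_force: [-8.3, -2.0, -7.2]
opening: 0.0109
```

Call:
send_rows([
  [-0.7, 0, -0.8, 0, 1],
  [-0.4, 0, -1.05, 0, 1],
  [-0.05, 0, -1.1, 0, 1],
  [0.35, 0, -1.05, 0, 1],
  [0.7, 0, -0.9, 0, 1],
  [0.95, 0, -0.6, 0, 1],
  [1.1, 0, -0.2, 0, 1],
  [0, 0, 0, 0, 1],
])

```text
clock: 5.6
tcp_pos: [0.5558, -0.1251, 0.071]
eef_rot: [[0.988, -0.154, -0.001], [-0.154, -0.988, 0.001], [-0.001, -0.0, -1.0]]
ft_force: [0.2, -0.2, -14.0]
opening: 0.0109
```

Call:
send_rows([
  [1.05, 0, 0.35, 0, 1],
  [1.0, 0, 0.5, 0, 1],
  [0.75, 0, 0.8, 0, 1],
  [0, 0, 0, 0, 1],
])

```text
clock: 5.93
tcp_pos: [0.5823, -0.1295, 0.054]
eef_rot: [[0.988, -0.154, -0.004], [-0.154, -0.988, 0.001], [-0.004, -0.0, -1.0]]
ft_force: [-5.4, -0.9, -5.5]
opening: 0.0112
```

Call:
send_rows([
  [0.4, 0, 1.05, 0, 1],
  [0.05, 0, 1.1, 0, 1],
  [0, 0, 0, 0, 1],
  [0, 0, 0, 0, 1],
])

```text
clock: 6.27
tcp_pos: [0.5858, -0.1301, 0.0333]
eef_rot: [[0.988, -0.154, -0.004], [-0.154, -0.988, 0.001], [-0.004, -0.0, -1.0]]
ft_force: [-10.2, 0.5, -1.3]
opening: 0.0111
```

Call:
send_rows([
  [-0.45, 0, 1.05, 0, 1],
  [-0.7, 0, 0.9, 0, 1],
  [0, 0, 0, 0, 1],
  [0, 0, 0, 0, 1],
])

```text
clock: 6.6
tcp_pos: [0.576, -0.1287, 0.015]
eef_rot: [[0.988, -0.154, -0.0], [-0.154, -0.988, -0.0], [0.0, 0.0, -1.0]]
ft_force: [-4.0, -1.5, 3.3]
opening: 0.0114
```

Call:
send_rows([
  [-0.9, 0, 0.6, 0, 1],
  [0, 0, 0, 0, 1],
  [0, 0, 0, 0, 1],
])

```text
clock: 6.85
tcp_pos: [0.5677, -0.1274, 0.0093]
eef_rot: [[0.988, -0.154, 0.001], [-0.154, -0.988, -0.0], [0.001, 0.0, -1.0]]
ft_force: [-4.0, -1.3, 4.0]
opening: 0.0109
```

Call:
send_rows([
  [-1.1, 0, 0.2, 0, 1],
  [0, 0, 0, 0, 1],
  [0, 0, 0, 0, 1],
])

```text
clock: 7.1
tcp_pos: [0.5568, -0.1257, 0.0066]
eef_rot: [[0.988, -0.154, 0.0], [-0.154, -0.988, -0.0], [0.0, 0.0, -1.0]]
ft_force: [-1.8, -3.0, -1.4]
opening: 0.0112
```

Call:
send_rows([
  [-1.1, 0, -0.15, 0, 1],
  [0, 0, 0, 0, 1],
  [0, 0, 0, 0, 1],
])

```text
clock: 7.35
tcp_pos: [0.5457, -0.1239, 0.0078]
eef_rot: [[0.988, -0.154, -0.001], [-0.154, -0.988, 0.0], [-0.001, 0.0, -1.0]]
ft_force: [-1.9, -2.8, -2.7]
opening: 0.0111
```

Call:
send_rows([
  [-0.95, 0, -0.5, 0, 1],
  [0, 0, 0, 0, 1],
  [0, 0, 0, 0, 1],
])

```text
clock: 7.6
tcp_pos: [0.5355, -0.1223, 0.0129]
eef_rot: [[0.988, -0.154, -0.001], [-0.154, -0.988, 0.0], [-0.001, 0.0, -1.0]]
ft_force: [-3.6, -3.7, -4.3]
opening: 0.0111
```

Call:
send_rows([
  [-0.7, 0, -0.8, 0, 1],
  [0, 0, 0, 0, 1],
  [0, 0, 0, 0, 1],
])

```text
clock: 7.85
tcp_pos: [0.528, -0.1211, 0.0211]
eef_rot: [[0.988, -0.154, -0.002], [-0.154, -0.988, 0.0], [-0.002, -0.0, -1.0]]
ft_force: [-7.3, -3.3, -3.4]
opening: 0.0113
```

Run:
```python
from h import *
o=robot.observe();print(o['tcp_pos'],o['ft_force'])
p=o['tcp_pos']+[0,0,.019]-np.array([.5785,.034,0]);print(p@[.988,-.153,0],p@[.153,.988,0],p[2])
```

```text
[ 0.52798895 -0.12106586  0.0210533 ] [-7.27791817 -3.30315023 -3.35444018]
-0.026179841624424764 -0.16093326222011045 0.04005329687643215
```

Call:
send_rows([
  [0, 0, 0, 0, -0.2],
  [0, 0, 0, 0, -0.2],
  [0, 0, 0, 0, -0.2],
  [0, 0, -4, 0, -0.2],
  [0, 0, -4, 0, -0.2],
  [0, 0, -4, 0, -0.2],
  [-1.8, -3.35, 0, 0, -0.2],
  [-1.8, -3.35, 0, 0, -0.2],
  [-1.8, -3.35, 0, 0, -0.2],
])

```text
clock: 8.6
tcp_pos: [0.4915, -0.0126, 0.1418]
eef_rot: [[0.988, -0.156, 0.003], [-0.156, -0.988, 0.0], [0.003, -0.0, -1.0]]
ft_force: [1.2, 0.2, 1.0]
opening: 0.0553
```

Run:
```python
from h import *
o=robot.observe();print(o['tcp_pos'],o['opening'])
t=robot.read_camera('top');s=robot.read_camera('side')
r=[]
for n,im,b in(('top',t,(155,245,195,300)),('side',s,(175,150,225,190))):
    c=im[b[1]:b[3],b[0]:b[2]].astype(int)
    m=(c[:,:,1]-c[:,:,2]>40);v,u=np.nonzero(m);g=np.array([u.mean()+b[0],v.mean()+b[1]]);r.append(g);print(n,len(u),g,onz(n,*g,.034))
    if n=='top': a=np.array([onz(n,x+b[0],y+b[1],.034)[:2] for x,y in zip(u,v)]);a-=a.mean(0);w=np.linalg.svd(a)[2][0];print(np.degrees(np.arctan2(w[1],w[0])))
print(tri('top',r[0],'side',r[1]))
f=lambda im,x,y,w,h,W,H:cv2.resize(im[y:y+h,x:x+w],(W,H),interpolation=cv2.INTER_CUBIC)
c=np.hstack([f(t,150,240,48,62,400,516),f(s,175,150,44,57,400,516)])
cv2.imwrite('pics/lv.png',c[:,:,::-1])
```

```text
[ 0.49150472 -0.01257604  0.14181396] 0.05527057058661691
top 28 [171.64285714 271.10714286] [0.39099623 0.27361779 0.034     ]
-150.1209917730343
side 16 [196.0625 169.6875] [0.39180212 0.27412778 0.034     ]
(array([0.39132205, 0.27338618, 0.03475653]), np.float64(0.0007475246232907778))
```

View pics/lv.png

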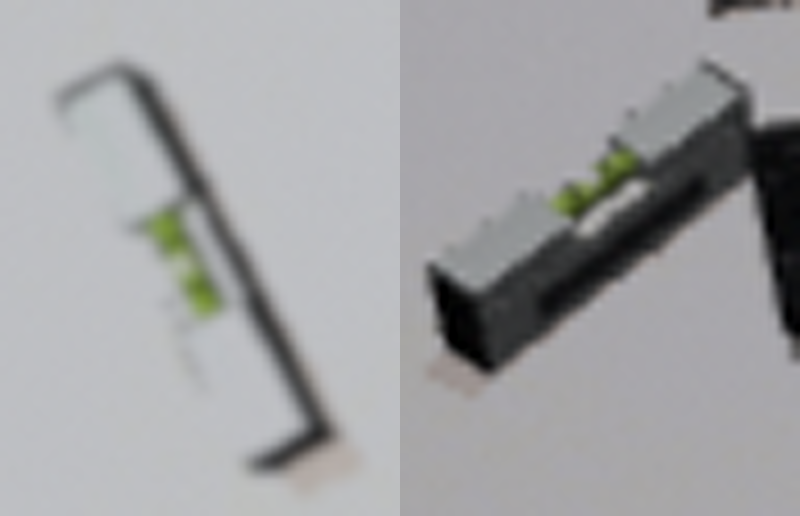

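Call:
send_rows([
  [-1.8, -3.35, 0, 0, -0.2],
  [-1.8, -3.35, 0, 0, -0.2],
  [-1.8, -3.35, 0, 0, -0.2],
  [-1.8, -3.35, 0, 0, -0.2],
  [-1.8, -3.35, 0, 0, -0.2],
  [-1.8, -3.35, 0, 0, -0.2],
  [-1.8, -3.35, 0, 0, -0.2],
  [-1.8, -3.35, 0, 0, -0.2],
])

```text
clock: 9.37
tcp_pos: [0.3904, 0.2752, 0.1412]
eef_rot: [[0.988, -0.155, 0.001], [-0.155, -0.988, 0.001], [0.001, -0.001, -1.0]]
ft_force: [0.9, -0.6, 0.5]
opening: 0.0555
```

Call:
send_rows([
  [0, 0, 0, 7, -0.2],
  [0, 0, 0, 7, -0.2],
  [0, 0, 0, 7, -0.2],
  [0, 0, 0, 7, -0.2],
  [0, 0, 2, 7, -0.2],
  [0, 0, 2, 7, -0.2],
  [0, 0, 2, 7, -0.2],
  [0, 0, 0, 2, -0.2],
  [0, 0, 0, 0, -0.2],
])

```text
clock: 10.12
tcp_pos: [0.3908, 0.2732, 0.0801]
eef_rot: [[0.5, -0.866, -0.001], [-0.866, -0.5, -0.0], [-0.0, 0.001, -1.0]]
ft_force: [-0.1, -0.2, 0.2]
opening: 0.0559
```

Call:
send_rows([
  [0, 0, 3, 0, -0.2],
  [0, 0, 2.5, 0, -0.2],
  [0, 0, 1.3, 0, -0.2],
  [0, 0, 0, 0, 1],
  [0, 0, 0, 0, 1],
  [0, 0, 0, 0, 1],
  [0, 0, 0, 0, 1],
  [0, 0, 0, 0, 1],
  [0, 0, 0, 0, 1],
  [0, 0, 0, 0, 1],
  [0, 0, 0, 0, 1],
])

```text
clock: 11.03
tcp_pos: [0.3912, 0.2736, 0.0135]
eef_rot: [[0.502, -0.865, 0.001], [-0.865, -0.502, 0.001], [0.0, -0.001, -1.0]]
ft_force: [-0.5, -1.8, 8.1]
opening: 0.0216
```

Call:
send_rows([
  [0, 0, -2, 0, 1],
  [0, 0, -3, 0, 1],
  [0, 0, -4, 0, 1],
  [0, 0, -3, 0, 1],
  [0, 0, -2, -7, 1],
  [0, 0, 0, -7, 1],
  [0, 0, 0, -7, 1],
  [0, 0, 0, -7, 1],
  [0, 0, 0, -7, 1],
  [0, 0, 0, -7, 1],
  [0, 0, 0, -7, 1],
  [0, 0, 0, -2.2, 1],
])

```text
clock: 12.03
tcp_pos: [0.3904, 0.2733, 0.1527]
eef_rot: [[0.99, -0.144, -0.0], [-0.144, -0.99, -0.0], [-0.0, 0.0, -1.0]]
ft_force: [-0.4, -0.5, -2.3]
opening: 0.0214
```

Call:
send_rows([
  [2, 1.8, 0, 0, 1],
  [2.8, 2.5, 0, 0, 1],
  [2.8, 2.5, 0, 0, 1],
  [2.8, 2.5, 0, 0, 1],
  [2.8, 2.5, 0, 0, 1],
  [2.8, 2.5, 0, 0, 1],
  [2.8, 2.5, 0, 0, 1],
  [2.2, 2, 0, 0, 1],
  [1.2, 1, 0, 0, 1],
  [0, 0, 0, 0, 1],
  [0, 0, 0, 0, 1],
])

```text
clock: 12.95
tcp_pos: [0.5799, 0.0438, 0.1523]
eef_rot: [[0.988, -0.152, -0.001], [-0.152, -0.988, 0.0], [-0.001, -0.0, -1.0]]
ft_force: [-0.6, -0.3, -1.9]
opening: 0.0214
```

Run:
```python
from h import *
o=robot.observe();print(o['tcp_pos'],o['opening'],o['ft_force'])
t=robot.read_camera('top');s=robot.read_camera('side')
f=lambda im,x,y,w,h,W,H:cv2.resize(im[y:y+h,x:x+w],(W,H),interpolation=cv2.INTER_CUBIC)
c=np.hstack([f(t,180,140,160,100,400,250),np.zeros((250,1,3),np.uint8)])
c=np.vstack([c,np.zeros((250,401,3),np.uint8)])
c=np.hstack([c,f(s,230,120,100,125,399,500)])
cv2.imwrite('pics/pl.png',c[:,:,::-1])
```

```text
[0.57993577 0.04378859 0.1522689 ] 0.021401660961138286 [-0.55164066 -0.2719073  -1.89340288]
```

View pics/pl.png

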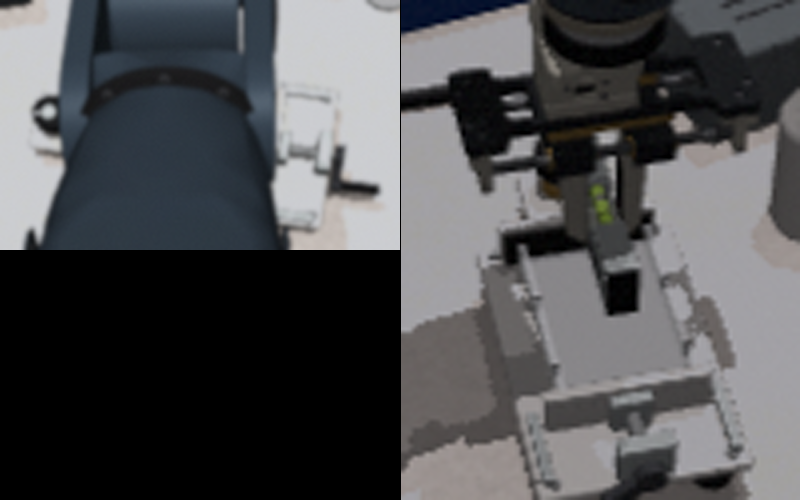

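Call:
send_rows([
  [0, 0, 2.5, 0, 1],
  [0, 0, 3, 0, 1],
  [0, 0, 2, 0, 1],
  [0, 0, 0.8, 0, 1],
  [0, 0, 0.3, 0, 1],
  [0, 0, 0.3, 0, 1],
  [0, 0, 0, 0, 1],
])

```text
clock: 13.63
tcp_pos: [0.5807, 0.0445, 0.0645]
eef_rot: [[0.989, -0.151, 0.001], [-0.151, -0.989, 0.0], [0.001, -0.0, -1.0]]
ft_force: [-1.1, -0.4, -2.1]
opening: 0.0217
```

Call:
send_rows([
  [0, 0, 0.2, 0, 1],
  [0, 0, 0, 0, 1],
  [0, 0, 0, 0, 1],
])

```text
clock: 13.88
tcp_pos: [0.581, 0.0444, 0.064]
eef_rot: [[0.989, -0.151, 0.002], [-0.151, -0.989, 0.0], [0.002, -0.001, -1.0]]
ft_force: [-5.2, 2.1, 11.7]
opening: 0.022
```

Call:
send_rows([
  [0, 0, 0.2, 0, 1],
  [0, 0, 0, 0, 1],
  [0, 0, 0, 0, 1],
])

```text
clock: 14.13
tcp_pos: [0.5811, 0.0444, 0.0633]
eef_rot: [[0.988, -0.151, 0.003], [-0.151, -0.988, 0.0], [0.002, -0.001, -1.0]]
ft_force: [-10.9, 1.7, 27.9]
opening: 0.022
```

Call:
send_rows([
  [0, 0, -0.4, 0, 1],
  [0, 0, 0, 0, 0.3],
  [0, 0, 0, 0, 0.3],
  [0, 0, 0, 0, 0.3],
  [0, 0, 0, 0, 0.3],
  [0, 0, -3, 0, 0.3],
  [0, 0, -4, 0, 0.3],
  [0, 0, -2, 0, 0.3],
])

```text
clock: 14.8
tcp_pos: [0.5813, 0.0442, 0.157]
eef_rot: [[0.989, -0.151, 0.003], [-0.151, -0.989, -0.0], [0.003, -0.0, -1.0]]
ft_force: [0.0, -0.7, 1.5]
opening: 0.0322
```

Call:
send_rows([
  [0, -3.5, -0.5, 0, -0.3],
  [0, -4, 0, 0, -0.3],
  [0, -4, 0, 0, -0.3],
  [0, -3.5, 0, 0, -0.3],
  [0, 0, 0, -7, -0.3],
  [0, 0, 0, -7, -0.3],
  [0, 0, 0, -7, -0.3],
  [0, 0, 0, -7, -0.3],
  [0, 0, 0, -7, -0.3],
  [0, 0, 0, -7, -0.3],
  [0, 0, 0, -7, -0.3],
  [0, 0, 0, -7, -0.3],
])

```text
clock: 15.8
tcp_pos: [0.6029, 0.1924, 0.1583]
eef_rot: [[0.674, 0.739, -0.0], [0.739, -0.674, -0.0], [-0.0, -0.0, -1.0]]
ft_force: [0.0, -0.2, -0.1]
opening: 0.0605
```

Run:
```python
from h import *
o=robot.observe();print(o['clock'],o['tcp_pos'],o['q'],o['eef_rot'][:2,0])
ts=robot.read_camera('top');ss=robot.read_camera('side')
u0=proj('top',[.580,.044,.085]);u1=proj('side',[.580,.044,.085]);print(u0,u1)
f=lambda im,c,w,W:cv2.resize(im[int(c[1])-w:int(c[1])+w,int(c[0])-w:int(c[0])+w],(W,W),interpolation=cv2.INTER_NEAREST)
c=np.hstack([f(ts,u0,40,399),f(ss,u1,40,399)])
cv2.imwrite('pics/bb.png',c[:,:,::-1])
```

```text
15.8 [0.6028571  0.19236931 0.1582842 ] [ 1.34846203e+01  3.22067205e+01  8.48175349e+01 -2.46982835e-03
  6.30024376e+01 -3.41753948e+01] [0.67351395 0.7391744 ]
[259.42654936 192.75997215] [279.90721306 193.27728368]
```

View pics/bb.png

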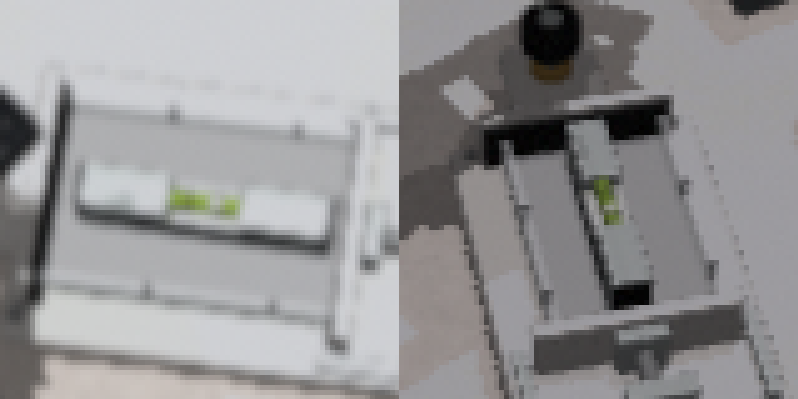

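```bash
cat > b.py <<'E'
from h import *
from scipy.ndimage import map_coordinates
def prof(n,im,c=(.580,.044),z=.085):
    s=np.arange(-26,27,2)/1000.; ey=np.array([.153,.988]);ex=np.array([.988,-.153]);out=[]
    best=None
    for off in np.arange(-6,7,1)/1000.:
        P=np.array([proj(n,[*(np.array(c)+ey*t+ex*off),z]) for t in s])
        v=np.array([map_coordinates(im[:,:,k].astype(float),[P[:,1],P[:,0]],order=1) for k in range(3)])
        g=v[1]-v[2]
        if best is None or g.sum()>best[0]: best=(g.sum(),off,g,v.mean(0))
    return s,best
def show():
    for n in('top','side'):
        im=np.mean([robot.read_camera(n).astype(float) for _ in range(3)],0)
        s,b=prof(n,im); print(n,b[1])
        print(' s ',*['%4d'%(x*1000) for x in s]);print(' gb',*['%4d'%x for x in b[2]]);print(' br',*['%4d'%x for x in b[3]])
    print(robot.observe()['clock'])
if __name__=='__main__': show()
E
python3 b.py
python3 - <<'E'
from h import *
for n,b in(('side',(270,130,310,165)),):
    im=robot.read_camera(n).astype(int);c=im[b[1]:b[3],b[0]:b[2]].sum(2);v,u=np.nonzero(c<130);print(n,len(u),u.min()+b[0],u.max()+b[0],v.min()+b[1],v.max()+b[1])
    cc=((u.min()+u.max())/2+b[0],(v.min()+v.max())/2+b[1]);print(cc,onz(n,*cc,.075))
E
```

```text
top 0.001
 s   -26  -24  -22  -20  -18  -16  -14  -12  -10   -8   -6   -4   -2    0    2    4    6    8   10   12   14   16   18   20   22   24   26
 gb   -4   -3   -2    5   25   52   79   75   52   29   14   18   40   62   79   83   78   74   74   80   84   62   32    9   -1   -3   -3
 br  208  208  206  194  173  149  129  129  139  153  165  167  153  138  126  119  109  105  108  113  117  129  154  180  199  206  207
side 0.001
 s   -26  -24  -22  -20  -18  -16  -14  -12  -10   -8   -6   -4   -2    0    2    4    6    8   10   12   14   16   18   20   22   24   26
 gb   -1   -1   -1    0    6   24   39   51   54   38   24   14   20   41   55   62   61   58   55   57   60   62   45   22    8    0   -1
 br  138  138  137  135  130  111   95   88   88   93  106  127  126  106   89   78   73   70   72   77   81   83   81   81  102  131  137
16.2
side 358 270 309 130 164
(np.float64(289.5), np.float64(147.0)) [0.68386036 0.22142045 0.075     ]
```

Call:
send_rows([
  [0, 0, 3, 0, -0.3],
  [0, 0, 3, 0, -0.3],
  [0, 0, 2.5, 0, -0.3],
  [0, 0, 1.6, 0, -0.3],
  [0, 0, 0, 0, -0.3],
  [0, 0, 0, 0, 1],
  [0, 0, 0, 0, 1],
  [0, 0, 0, 0, 1],
  [0, 0, 0, 0, 1],
  [0, 0, 0, 0, 1],
  [0, 0, 0, 0, 1],
  [0, 0, 0, 0, 1],
])

```text
clock: 17.25
tcp_pos: [0.6055, 0.1945, 0.0592]
eef_rot: [[0.678, 0.735, 0.007], [0.735, -0.678, 0.004], [0.008, 0.003, -1.0]]
ft_force: [11.2, 12.3, -5.8]
opening: 0.0352
```

Call:
send_rows([
  [0.35, 0, 0, 0, 1],
  [0, 0, 0, 7, 1],
  [0, 0, 0, 7, 1],
  [0, 0, 0, 7, 1],
  [0, 0, 0, 7, 1],
  [0, 0, 0, 7, 1],
  [0, 0, 0, 7, 1],
  [0, 0, 0, 0, 1],
])

```text
clock: 17.92
tcp_pos: [0.6053, 0.1946, 0.0591]
eef_rot: [[0.996, 0.085, 0.0], [0.085, -0.996, -0.001], [0.0, 0.001, -1.0]]
ft_force: [-5.2, -3.4, 7.8]
opening: 0.0353
```

Call:
send_rows([
  [0, 0, 0, 7, 1],
  [0, 0, 0, 7, 1],
  [0, 0, 0, 7, 1],
  [0, 0, 0, 7, 1],
  [0, 0, 0, 7, 1],
  [0, 0, 0, 7, 1],
  [0, 0, 0, 7, 1],
  [0, 0, 0, 7, 1],
  [0, 0, 0, 7, 1],
  [0, 0, 0, 7, 1],
  [0, 0, 0, 3, 1],
  [0, 0, 0, 0, 1],
])

```text
clock: 18.92
tcp_pos: [0.6047, 0.1949, 0.0591]
eef_rot: [[0.376, -0.927, -0.001], [-0.927, -0.376, -0.0], [-0.0, 0.001, -1.0]]
ft_force: [-7.8, -2.0, 10.6]
opening: 0.0355
```

Call:
send_rows([
  [0, 0, 0, 0, 1],
  [0, 0, 0, 0, 1],
  [0, 0, 0, 0, 1],
  [0, 0, 0, 0, 1],
  [0, 0, 0, 0, 1],
  [0, 0, 0, 0, 1],
  [0, 0, 0, 0, 1],
  [0, 0, 0, 0, 1],
  [0, 0, 0, 0, 1],
  [0, 0, 0, 0, 1],
  [0, 0, 0, 0, 1],
  [0, 0, 0, 0, 1],
])

```text
clock: 19.92
tcp_pos: [0.6047, 0.1949, 0.0591]
eef_rot: [[0.38, -0.925, -0.001], [-0.925, -0.38, -0.0], [-0.0, 0.001, -1.0]]
ft_force: [-7.4, -2.1, 8.4]
opening: 0.0353
```

```bash
python3 b.py
```

```text
top 0.001
 s   -26  -24  -22  -20  -18  -16  -14  -12  -10   -8   -6   -4   -2    0    2    4    6    8   10   12   14   16   18   20   22   24   26
 gb   -3   -3   -1   10   32   59   81   83   75   70   66   53   33   23   27   43   60   70   76   80   79   54   25    5   -2   -3   -3
 br  204  204  200  186  164  141  124  114  106  106  117  137  158  167  162  144  120  109  109  112  114  129  156  183  199  204  204
side 0.001
 s   -26  -24  -22  -20  -18  -16  -14  -12  -10   -8   -6   -4   -2    0    2    4    6    8   10   12   14   16   18   20   22   24   26
 gb   -1   -1   -1    0    5   24   40   53   60   53   49   47   41   27   14    4   21   48   53   54   59   62   45   23    8    0   -2
 br  141  141  141  138  133  113   95   84   73   65   67   82  103  130  144  146  118   79   67   72   79   84   83   83  106  136  142
20.2167
```

Call:
send_rows([
  [0, 0, 0, 0, -0.3],
  [0, 0, 0, 0, -0.3],
  [0, 0, 0, 0, -0.3],
  [0, 0, 0, 0, -0.3],
  [0, 0, -3, 0, -0.3],
  [0, 0, -4, 0, -0.3],
  [0, 0, -2, 0, -0.3],
  [0, 0, 0, 0, -0.3],
  [0, 0, 0, 0, -0.3],
  [0, 0, 0, 0, -0.3],
  [0, 0, 0, 0, -0.3],
  [0, 0, 0, 0, -0.3],
])

```text
clock: 21.22
tcp_pos: [0.6047, 0.1948, 0.1462]
eef_rot: [[0.38, -0.925, -0.002], [-0.925, -0.38, -0.001], [-0.0, 0.002, -1.0]]
ft_force: [-0.2, -0.3, -0.3]
opening: 0.0607
```

```bash
python3 b.py; python3 -c "
from h import *
o=robot.observe();print(o['tcp_pos'],o['q'])
t=robot.read_camera('top');s=robot.read_camera('side')
f=lambda im,c,w,W:cv2.resize(im[int(c[1])-w:int(c[1])+w,int(c[0])-w:int(c[0])+w],(W,W),interpolation=cv2.INTER_CUBIC)
cv2.imwrite('pics/b2.png',np.hstack([f(t,(259,193),24,399),f(s,(280,193),24,399)])[:,:,::-1])"
```

```text
top 0.001
 s   -26  -24  -22  -20  -18  -16  -14  -12  -10   -8   -6   -4   -2    0    2    4    6    8   10   12   14   16   18   20   22   24   26
 gb   -3   -3    0   10   32   60   83   85   77   71   68   54   33   24   28   46   63   73   78   82   80   55   26    5   -2   -2   -2
 br  209  209  205  191  169  145  128  118  110  109  120  141  162  171  166  148  124  112  112  115  118  133  161  187  202  202  194
side 0.001
 s   -26  -24  -22  -20  -18  -16  -14  -12  -10   -8   -6   -4   -2    0    2    4    6    8   10   12   14   16   18   20   22   24   26
 gb   -1   -1   -1    0    5   24   40   52   59   53   48   47   40   27   14    4   21   47   52   52   58   61   45   22    8    0   -1
 br  138  138  137  135  129  111   93   82   72   63   66   80  101  127  141  143  115   78   66   70   77   81   81   82  104  133  138
21.5167
[0.60522721 0.19497201 0.14740195] [1.36623633e+01 3.31989793e+01 8.48057690e+01 1.33764464e-04
 6.20144245e+01 8.13508411e+01]
```

View pics/b2.png

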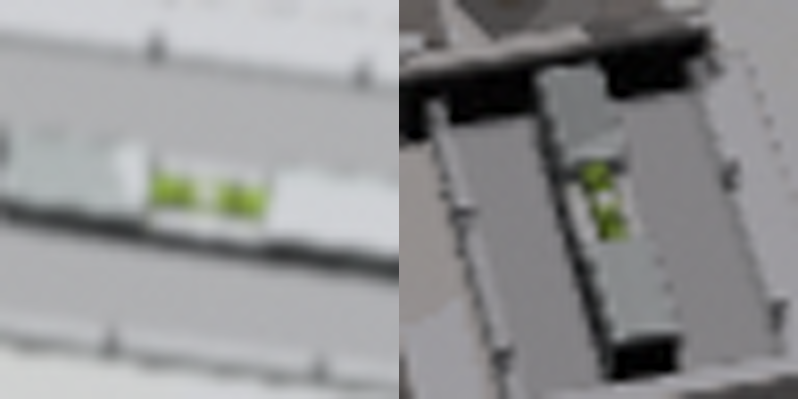

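Call:
send_rows([
  [0, 0, 0, 7, -0.3],
  [0, 0, 0, 7, -0.3],
  [0, 0, 0, 7, -0.3],
  [0, 0, 0, 7, -0.3],
  [0, 0, 0, 3, -0.3],
  [3, 0.1, 0, 0, -0.3],
  [4, 0, 0, 0, -0.3],
  [4, 0, 0, 0, -0.3],
  [3, 0, 0, 0, -0.3],
  [1.3, 0, 0, 0, -0.3],
  [0, 0, 0, 0, -0.3],
  [0, 0, 0, 0, -0.3],
])

```text
clock: 22.62
tcp_pos: [0.5814, 0.0441, 0.1478]
eef_rot: [[-0.152, -0.988, 0.0], [-0.988, 0.152, 0.0], [-0.0, -0.0, -1.0]]
ft_force: [0.7, 1.8, -1.1]
opening: 0.0603
```

Call:
send_rows([
  [0, 0, 2, 0, -0.3],
  [0, 0, 2, 0, -0.3],
  [0, 0, 0.9, 0, -0.3],
  [0, 0, 0.3, 0, -0.3],
  [0, 0, 0, 0, -0.3],
  [0, 0, 0, 0, -0.3],
])

```text
clock: 23.12
tcp_pos: [0.5817, 0.0445, 0.0963]
eef_rot: [[-0.15, -0.989, 0.001], [-0.989, 0.15, 0.0], [-0.0, -0.001, -1.0]]
ft_force: [0.9, 0.2, 0.3]
opening: 0.0601
```

Call:
send_rows([
  [0, 0, 0.3, 0, -0.3],
  [0, 0, 0.2, 0, -0.3],
  [0, 0, 0, 0, -0.3],
  [0, 0, 0, 0, -0.3],
])

```text
clock: 23.45
tcp_pos: [0.5817, 0.044, 0.0914]
eef_rot: [[-0.151, -0.989, 0.002], [-0.989, 0.151, 0.0], [-0.0, -0.002, -1.0]]
ft_force: [0.4, 1.9, 5.0]
opening: 0.0606
```

Call:
send_rows([
  [0, 0, 0.15, 0, -0.3],
  [0, 0, 0, 0, -0.3],
  [0, 0, 0, 0, -0.3],
])

```text
clock: 23.7
tcp_pos: [0.582, 0.044, 0.0912]
eef_rot: [[-0.151, -0.989, 0.002], [-0.989, 0.151, 0.0], [-0.0, -0.002, -1.0]]
ft_force: [-5.7, 1.1, 19.8]
opening: 0.0605
```

Call:
send_rows([
  [0, 0, -0.05, 0, -0.3],
  [0, 0, 0, 0, -0.3],
  [0, 0, 0, 0, -0.3],
  [0, 0, 0, 0, -0.3],
  [0, 0, 0, 0, -0.3],
  [0, 0, 0, 0, -0.3],
  [0, 0, 0, 0, -0.3],
  [0, 0, 0, 0, -0.3],
  [0, 0, 0, 0, -0.3],
  [0, 0, 0, 0, -0.3],
  [0, 0, 0, 0, -0.3],
  [0, 0, 0, 0, -0.3],
])

```text
clock: 24.7
tcp_pos: [0.5819, 0.0439, 0.0913]
eef_rot: [[-0.151, -0.989, 0.002], [-0.989, 0.151, 0.0], [-0.0, -0.002, -1.0]]
ft_force: [-4.5, 0.1, 16.2]
opening: 0.0599
```

```bash
python3 b.py | tail -5; python3 -c "
from h import *
o=robot.observe();print(o['tcp_pos'],o['ft_force'])
s=robot.read_camera('side')
cv2.imwrite('pics/fin.png',cv2.resize(s[150:270,235:345],(550,600),interpolation=cv2.INTER_CUBIC)[:,:,::-1])"
```

```text
side 0.002
 s   -26  -24  -22  -20  -18  -16  -14  -12  -10   -8   -6   -4   -2    0    2    4    6    8   10   12   14   16   18   20   22   24   26
 gb    3    3    3    2    2    3    3    3    3    3    2    3    3    3    2    2    2    2    2    2    2    1    0   -1   -1   -1   -2
 br   51   51   52   52   51   51   51   51   51   51   51   52   52   52   51   48   49   51   50   50   41   30   20   11   11   13   21
25.0
[0.58183692 0.04396566 0.09128005] [-3.07999897  0.94559835 14.2973433 ]
```

View pics/fin.png

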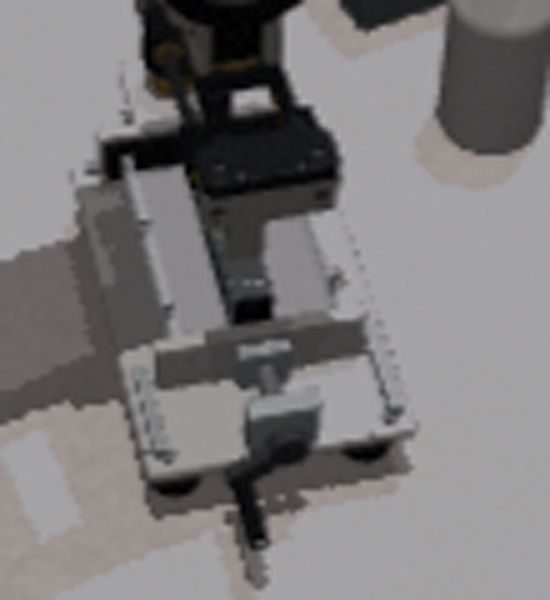

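```bash
python3 -c "
from station import robot
o=robot.observe();print(o['clock'],o['ft_force'],robot.sign_off())"
```

```text
the job is handed in; nothing more can be done
25.05 [-4.73133517  1.27161703 15.66195813] None
```

I handed the job in at 25 s, with both fingertips pressing the level's end blocks down at about 15 N. No verdict is reported, and two of the end conditions rest on inference, as noted below.

- **Clamp:** I turned the crank about 480° clockwise, roughly 10.7 mm of wall travel. Given the stated range of starting positions, that puts the wall at 13.1 mm or more, past the 12 mm tight mark. I never felt the hard stop and could not read the seal force directly.
- **Level:** I chose the middle-sized of the three levels, which measured about 133 mm. It was set lengthwise on the tray floor and pressed with about 28 N. The pictures show it flat and lengthwise.
- **Bubble:** I turned the knob 115° clockwise. With the level standing free, the bubble read about +0.6 mm from the middle in the top view and about +1.5 mm in the side view. The two views disagree slightly, but both are within the 2.5 mm limit.
- **Final press:** Contact came at the expected height of 91 mm and the press held between 14 and 16 N. The gripper hides the vial in this pose, so I could not see the bubble again while pressing.
- **Bystanders:** I planned the moves to clear the glassware and other things and felt no unexpected contact. I did not measure their positions again at the end.

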